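Seat the square specimen jar in its holder and screw its lid snug

TASK

The square-bodied specimen jar stands on the bench with its lid only loosely on. Set it fully home, upright, in the square recess of the metal bench holder, which keeps it from turning, then screw the lid down clockwise until you feel the torque rise to a firm snug, stopping short of overtightening, and let go. Leave everything else where it is.

Things in the scene. Friction and masses are not known exactly. Their poses are not given: they have to be found in the camera images.
- jar: Square-bodied white specimen jar with a round grey screw lid. Origin: centre of its underside, z up, x and y square to the flat sides. Body 42 x 42 mm from 0 to 40 mm above the origin, then a round neck 38 to 41 mm in diameter up to the lid. With lid 74 mm tall, 0.15 to 0.3 kg. It stands loose on the bench; any of the four ways round fits the recess.
- jar_grip (a point): Point on the jar's axis 30 mm above its underside, on the part of the flat sides (10 to 40 mm up) that stays clear above the holder once the jar is seated. Lift the jar by these flat sides, 42 mm apart: the lid turns under a hand.
- lid: The jar's round ribbed grey screw lid, 46 mm in diameter, 20 mm tall. Origin: centre of its underside, on the jar's axis about 54 mm above the jar's underside; z up. It is on the thread already: turning it clockwise seen from above tightens it and sinks it 4 mm a full turn, against a thread drag of about 0.1 N m (0.2 if turned fast). It cannot be unscrewed from where it starts.
- lid_top (a point): Centre of the lid's top. After 1.0 to 2.2 rad of turn (different each time, not visible) the lid meets its elastic liner and the torque rises 2 N m per rad. Snug is a total torque, drag included, of 0.5 to 0.8 N m; above 1 N m the liner is crushed: overtightened. Let go, a snug lid springs back up to 0.45 rad and still bears on its liner.
- holder: Flat aluminium block, 90 x 90 mm and 16 mm tall, fixed to the bench, with a square recess in the middle of its top. Origin: centre of its underside, z up, x and y along the sides of block and recess.
- recess (a point): Centre of the recess's floor, 6 mm above the bench; axes as the holder's. The recess is 45 x 45 mm, 10 mm deep, with a small chamfer at its mouth, so that the jar has 1.5 mm of play each side; a seated jar has its underside here.
- round_jar: Bystander, loose, not to be disturbed: larger round white specimen jar with a lid, 56 mm diameter, 72 mm tall; origin at the centre of its underside.
- small_jar: Bystander, loose, not to be disturbed: smaller round white specimen jar with a lid, 47 mm diameter, 60 mm tall; origin at the centre of its underside.
- mould: Bystander, loose, not to be disturbed: stainless base mould, 30 x 39 x 12 mm, a shallow open dish; origin at the centre of its underside.
- wax_block: Bystander, loose, not to be disturbed: wax block on a cassette, 28 x 41 x 13 mm; origin at the centre of its underside.

How it is judged:
On the way, in this order (a step that is already met when the one before it is completed fails the run):
1. the jar stands fully home and upright in the recess (horizontal distance between jar and recess below 0.004 m and z of jar in the frame of recess below 0.003 m and angle between jar's own z axis and vertical below 0.07 rad), for 0.2 s.
2. the seated jar's lid is screwed to snug: it bears on its liner with at least 0.3 N m (about 0.4 N m with the drag) (all of step 1 and contact force between lid and jar above 18.75 N), for 0.15 s.
At the end, for the whole second after the job is handed in: The jar is at rest upright (within 4 degrees) in the recess, within 4 mm of its centre and with its underside within 3 mm of the recess floor; the lid, let go, still bears on its liner (all of step 1 and contact force between lid and jar above 2 N and linear speed of jar below 0.02 m/s); the robot touches nothing.
It fails at once if the lid is overtightened: it bears on its liner with more than 1.0 N m (contact force between lid and jar above 62.5 N).
It fails at once if the jar is tipped over (angle between jar's own z axis and vertical above 0.6 rad).
It fails at once if a bystander is moved by more than 3 cm (distance of any of round_jar, small_jar, mould, wax_block from where it was at the start of the episode above 0.03 m).
It also fails if it takes over 72 s, if anything falls off the work surface, if the arm or the gripper's body presses on something with over 40 N, if the wrist force passes 120 N, or if a joint passes its speed limit or range.

ROBOT

A 6-joint arm with a two-finger parallel gripper is mounted at the origin on the work surface; the furniture and walls round the work are solid. World frame = base frame: x ahead of the robot, y to its left, z up, the work surface at z = 0. Lengths are in m, angles in rad, forces in N, time in s.
With the tool pointing down it reaches from about 0.35 to 0.85 m from the base axis. Payload 8.1 kg.
Tool frame: the origin (TCP) lies at the centre of the arm's flange, where the gripper is bolted on; the fingertips stand 186 mm ahead of it and the grasp point (between the pads) lies 167 mm ahead of it; z points along the fingers, y is the line along which they close (so a half turn about z gives the same grasp; the last joint's range is limited). The gripper opens to 93 mm and grips with 3 to 60 N. Pads are 15 mm wide; open, the fingers measure 128 mm over their backs; the gripper's body (75 mm by 188 mm) begins 65 mm behind the grasp point.
Start: joints at [1.109, 0.13, 1.488, -0, 1.523, -0.085], TCP at [0.221, 0.558, 0.405] pointing down, gripper open.
Joint ranges: [-2.96, 2.96], [-0.89, 2.26], [0.02, 2.5], [-1.34, 4.48], [0, 2.73], [-2.66, 2.66]. Speed limits (rad/s): [2.39, 2.39, 2.79, 3.14, 3.14, 3.14].

INTERFACE

Orientations are given as a rotation vector (axis times angle).
In Python, from plant import read_state, read_camera, camera_params, robot gives the robot as it stands.
- The arm moves only by the tool carry_out, never from a script. Its argument "targets" is a list of rows, each an object of numbers: "hand": the opening in per cent of the stroke, from 0 (shut) to 100 (fully open); "x", "y", "z": the shift along the tool's x, y, z in m; "ax", "ay", "az": the turn, a rotation vector about the tool's x, y, z in rad. In form: [{"hand": .., "x": .., "y": .., "z": .., "ax": .., "ay": .., "az": ..}, ...]. A call has 1 to 8 rows; each row is the pose to reach, as a shift and turn from the pose commanded when the call began, along the tool's axes at that moment; what a row does not reach only later rows make up. A row lasts 1/8 s, in which the tool goes at most 62.5 mm and 10.7 degrees, less where a joint would pass 70% of its speed; a pose out of reach is approached as far as the arm can. A call with a gripper value outside its range is refused whole. The fingers move at their own pace and stop on an object; "newtons" is the grip in N (left out, the last holds). Time passes only in rows, so rows that repeat a pose let the fingers close. It gives the time, the measured TCP pose, the force, the opening and the grip force at its end, in the units of the state.
- read_state(): the state, without advancing time (a new reading comes with each control period).
- read_camera(name): name is "side" or "top"; returns (picture, depth): 384x512x3 uint8, blue, green, red; 384x512 float32, m along the optical axis (not along the pixel's ray), 0 where there is no reading.
- camera_params(name): a dict with "fx", "fy", "cx", "cy" (pixels), "position" and "rotation" of the camera in the world. Camera axes: x right, y up, looking along -z (the intrinsics and any distortion apply to the point x, -y, -z); pixel columns grow to the right and rows downward; lengths in m; the calibration is good to about 2 mm. A picture is of the moment at which its call begins. camera_params takes no time and is no camera call.
- robot.close_job(): hands the job in; it is judged then, once.
The state is a dict: "t": time; "q": joint angles; "dq": joint speeds; "joint_torque": joint torques, N m; "tool_pos": TCP position; "orientation": TCP orientation; "force": force on the tool from outside, world axes, zero at the start; "wrist_torque": the same for the moment, N m; "opening": finger opening in m; "gripper_force": force on a finger pad.
Only numpy, scipy, OpenCV 4.12 (cv2) and the standard library are available. Lean on these libraries where they do the work, as an engineer would, in place of code of your own. Each camera call takes 0.05 s, during which the arm holds its last target. There are 200 camera calls.

## Working session

There is one attempt and no reset: what is moved stays moved. The work goes in short steps, Python scripts to look and compute and a tool call to move; the robot and the scene stay as the last step left them, time stands still between calls to the robot, and variables do not carry over. Pictures are saved under pics/ and viewed, at most 10 in all, crops included, and the job is handed in when it is done.

Besides the shell and the picture viewer there is one more tool, called after "Request:" as name([rows], argument=value, ...), one row to a line, values as JSON. carry_out: Moves the arm, as the interface text tells. Its arguments: {"type":"object","properties":{"targets":{"type":"array","items":{"type":"object","properties":{"hand":{"type":"number"},"x":{"type":"number"},"y":{"type":"number"},"z":{"type":"number"},"ax":{"type":"number"},"ay":{"type":"number"},"az":{"type":"number"}}}},"newtons":{"type":"number"}},"required":["targets"]}

```bash
mkdir -p pics; cat > h.py <<'E'
import numpy as np, cv2
from plant import read_state, read_camera, camera_params, robot
def cloud(name):
    im,d=read_camera(name); p=camera_params(name)
    v,u=np.mgrid[0:d.shape[0],0:d.shape[1]]
    c=np.stack([(u-p['cx'])/p['fx']*d,-(v-p['cy'])/p['fy']*d,-d],-1)
    W=c@np.array(p['rotation']).reshape(3,3).T+np.array(p['position'])
    W[d==0]=np.nan
    return im,d,W
E
python3 - <<'E'
from h import *
for n in ['top','side']:
    im,d,W=cloud(n); cv2.imwrite(f'pics/{n}0.png',im); np.save(f'{n}0.npy',W)
    print(n,camera_params(n))
print(read_state())
E
```

```text
Traceback (most recent call last):
  File "h.py", line 7, in cloud
    W=c@np.array(p['rotation']).reshape(3,3).T+np.array(p['position'])
        ~~~~~~~~~~~~~~~~~~~~~~~~~~~~~~~^^^^^
ValueError: cannot reshape array of size 3 into shape (3,3)
```

```bash
sed -i "s/np.array(p\['rotation'\]).reshape(3,3).T/Rot.from_rotvec(p['rotation']).as_matrix().T/; 1a from scipy.spatial.transform import Rotation as Rot" h.py
python3 - <<'E'
from h import *
for n in ['top','side']:
    im,d,W=cloud(n); cv2.imwrite(f'pics/{n}0.png',im); np.save(f'{n}0.npy',W)
    print(n,camera_params(n))
print(read_state())
E
```

```text
top {'fx': 488.8387730723098, 'fy': 488.8387730723098, 'cx': 262.3844177976524, 'cy': 193.18188414568425, 'position': array([0.37365652, 0.01296371, 0.94323882]), 'rotation': array([ 0.15094663, -0.17197266, -1.63608996])}
side {'fx': 354.28730938923206, 'fy': 354.28730938923206, 'cx': 253.66831207396947, 'cy': 189.01527766484116, 'position': array([0.52501829, 0.73884586, 0.45647713]), 'rotation': array([ 0.01605258, -1.57209262, -2.66040687])}
{'t': 0.15, 'q': array([ 1.10860885e+00,  1.30999711e-01,  1.48903648e+00, -2.89844874e-05,
        1.52299458e+00, -8.54434477e-02]), 'dq': array([ 0.00027212, -0.00301417, -0.00348987,  0.00184635, -0.00065665,
       -0.00157897]), 'joint_torque': array([ 8.14138020e-04, -5.60474253e+01, -4.92335844e+01,  7.67677766e-02,
        3.04193760e-02, -1.26286277e-04]), 'tool_pos': array([0.22066703, 0.55775948, 0.403917  ]), 'orientation': array([-5.88224588e-01, -3.08566416e+00,  2.18688879e-03]), 'force': array([-0.17434145,  0.44743195,  0.91216888]), 'wrist_torque': array([ 0.03045758,  0.05866602, -0.08322207]), 'gripper_force': 0.0, 'opening': 0.09315867086905492}
```

View pics/top0.png

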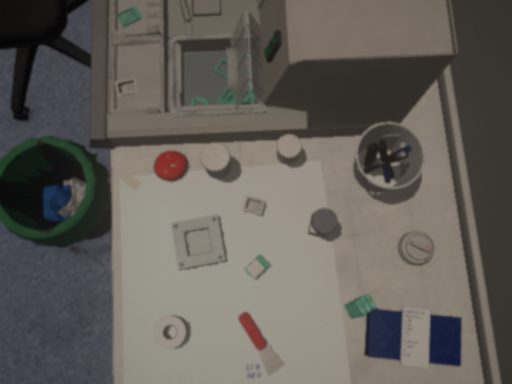

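View pics/side0.png

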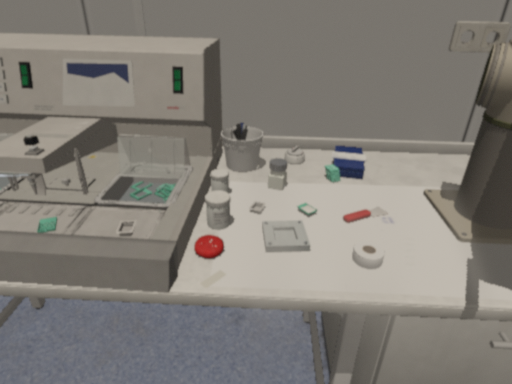

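The top view shows the square jar with its grey lid at about (323,222), and the holder at about (200,242) with its recess. The side view has the jar at (278,174) and the holder at (285,235). Next I'll measure both.

```bash
python3 - <<'E'
from h import *
T=np.load('top0.npy');S=np.load('side0.npy')
A=np.concatenate([T.reshape(-1,3),S.reshape(-1,3)]); 
def near(W,c,r,z0,z1):
    P=W.reshape(-1,3); P=P[~np.isnan(P[:,0])]
    return P[(np.hypot(P[:,0]-c[0],P[:,1]-c[1])<r)&(P[:,2]>z0)&(P[:,2]<z1)]
j=T[222,323];h=T[242,200];print('jar',j,'recess',h,'bench',T[290,200])
for n,W in (('top',T),('side',S)):
    L=near(W,j,.05,.066,.09)
    (c,r)=cv2.minEnclosingCircle(L[:,:2].astype(np.float32)); print(n,'lid',len(L),c,r,L[:,2].mean())
    B=near(W,c,.05,.012,.036); print(' body',len(B),cv2.minAreaRect(B[:,:2].astype(np.float32)) if len(B) else '')
    H=near(W,h,.075,.011,.022); print(' holder',len(H),cv2.minAreaRect(H[:,:2].astype(np.float32)),np.median(H[:,2]))
    R=near(W,h,.018,0,.012);print(' recess',len(R),np.median(R[:,2]))
for nm,px in (('mould',(205,256)),('wax',(266,258)),('small',(147,290)),('round',(158,217)),('cup',(158,390)),('knob',(247,417)),('red',(165,170))): print(nm,T[px])
im=cv2.imread('pics/top0.png'); cv2.imwrite('pics/crop.png',cv2.resize(im[180:290,160:350],None,fx=4,fy=4,interpolation=cv2.INTER_CUBIC))
E
```

```text
jar [ 0.4921348  -0.10982149  0.07438837] recess [0.47970082 0.11955743 0.00655101] bench [0.38964923 0.12433414 0.00150777]
top lid 534 (0.49457216262817383, -0.11309836804866791) 0.023830505087971687 0.07416982544351
 body 53 ((0.4863946735858917, -0.10023051500320435), (0.0541081503033638, 0.025562800467014313), 29.859535217285156)
 holder 1711 ((0.47998929023742676, 0.1230020672082901), (0.09090239554643631, 0.0904231071472168), 6.464241981506348) 0.01602910084750786
 recess 282 0.0059145730810147845
side lid 129 (0.49784696102142334, -0.11010342091321945) 0.024914460256695747 0.07132120764147051
 body 155 ((0.4911719262599945, -0.09966203570365906), (0.056363970041275024, 0.03165724501013756), 25.724607467651367)
 holder 878 ((0.48235875368118286, 0.12315843254327774), (0.09020262956619263, 0.09560352563858032), 6.349931716918945) 0.014029187207255656
 recess 121 0.004133667021875009
mould [0.54501707 0.00751875 0.00055896]
wax [0.42607028 0.01194375 0.01051061]
small [ 0.64070015 -0.06378786  0.05880472]
round [0.62453321 0.07349216 0.0740038 ]
cup [ 0.594714   -0.23665188  0.10192389]
knob [ 0.43789448 -0.2829825   0.04182829]
red [0.63377068 0.17016704 0.01525659]
```

View pics/crop.png

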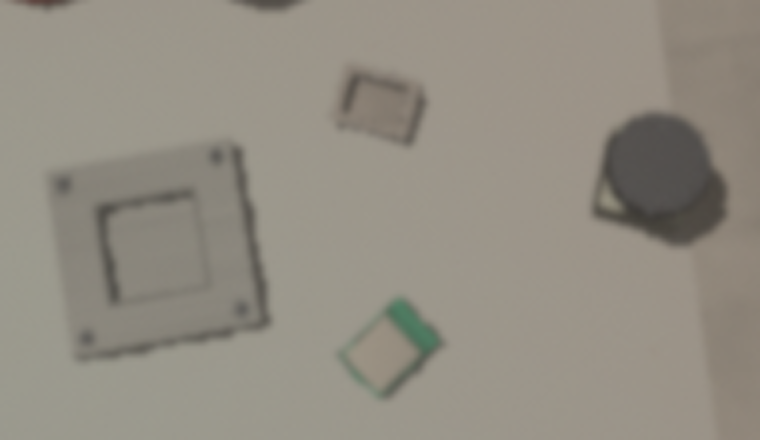

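The crop shows the holder square turned by about 6 degrees, and one jar corner showing at crop (593,212). Next I'll get the jar's yaw from its side faces.

```bash
python3 - <<'E'
from h import *
T=np.load('top0.npy');S=np.load('side0.npy')
c=np.array([.495,-.112])
for n,W in (('side',S),('top',T)):
    P=W.reshape(-1,3);P=P[~np.isnan(P[:,0])]
    m=(np.hypot(*(P[:,:2]-c).T)<.036)&(P[:,2]>.008)&(P[:,2]<.036);B=P[m][:,:2]
    # yaw score: square of 42mm fit, robust
    from scipy.optimize import minimize
    best=None
    def cost(p,B=B):
        a=p[2];R=np.array([[np.cos(a),np.sin(a)],[-np.sin(a),np.cos(a)]])
        q=np.abs((B-p[:2])@R.T); d=q.max(1)-.021
        return np.mean(np.sqrt(1+(d/.0015)**2)-1)+ (np.sum((p[:2]-c)**2)/.003**2)*.05
    for a in np.radians(range(-45,45,10)):
        r=minimize(cost,[*c,a],method='Nelder-Mead',options=dict(xatol=1e-5,fatol=1e-7))
        if best is None or r.fun<best.fun: best=r
    print(n,len(B),best.x[:2],np.degrees(best.x[2])%90,best.fun)
    print(np.round(B[::max(1,len(B)//25)],4).tolist())
im=cv2.imread('pics/side0.png'); cv2.imwrite('pics/crop2.png',cv2.resize(im[145:205,240:320],None,fx=8,fy=8,interpolation=cv2.INTER_CUBIC))
s=read_state();M=Rot.from_rotvec(s['orientation']).as_matrix();print(M)
E
```

```text
side 178 [ 0.4966205 -0.1131203] 72.44361046371799 0.2731294046141131
[[0.4731, -0.1259], [0.476, -0.1092], [0.5082, -0.0935], [0.5211, -0.0993], [0.5028, -0.0944], [0.4789, -0.0985], [0.5105, -0.0945], [0.4922, -0.091], [0.472, -0.1225], [0.5051, -0.0936], [0.4871, -0.0857], [0.5182, -0.0969], [0.4997, -0.0934], [0.4814, -0.092], [0.5101, -0.0949], [0.4918, -0.0896], [0.5206, -0.0982], [0.5021, -0.0924], [0.4839, -0.0876], [0.5125, -0.0956], [0.4942, -0.0893], [0.5204, -0.0995], [0.5018, -0.093], [0.4835, -0.089], [0.4963, -0.0944], [0.491, -0.0901]]
top 61 [ 0.49472199 -0.11311087] 73.29702602187031 0.021956128724367488
[[0.5162, -0.0978], [0.5117, -0.0963], [0.5032, -0.0936], [0.5016, -0.093], [0.4968, -0.0918], [0.4951, -0.0913], [0.4924, -0.0904], [0.4877, -0.0893], [0.4827, -0.0878], [0.4815, -0.0883], [0.4797, -0.0903], [0.4787, -0.0933], [0.4799, -0.09], [0.4788, -0.093], [0.4776, -0.0959], [0.4772, -0.0996], [0.4762, -0.1025], [0.477, -0.0992], [0.4762, -0.1024], [0.4752, -0.1053], [0.4742, -0.1082], [0.4737, -0.1116], [0.4735, -0.1095], [0.4727, -0.1126], [0.4717, -0.1154], [0.4704, -0.1239], [0.4722, -0.1163], [0.4711, -0.119], [0.4697, -0.1213], [0.4693, -0.1248], [0.4693, -0.1252]]
[[-9.29867906e-01  3.67893053e-01 -6.15355735e-04]
 [ 3.67893556e-01  9.29867002e-01 -1.30014406e-03]
 [ 9.38850231e-05 -1.43534765e-03 -9.99998965e-01]]
```

View pics/crop2.png

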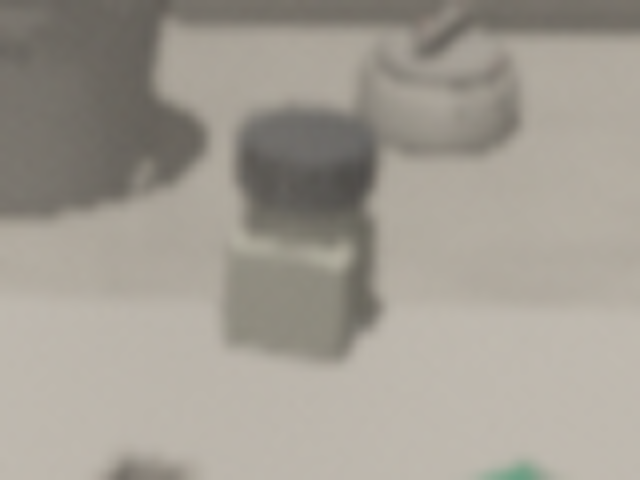

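Jar: (0.495, -0.113), yaw 73° (mod 90). Holder: (0.480, 0.123), yaw 6.4°. I'll move above the jar with the finger line along 73°.

Request:
carry_out([
  {"hand": 100,"x": -0.502,"y": -0.523,"z": 0,"az": -0.08},
  {"hand": 100,"x": -0.502,"y": -0.523,"z": 0,"az": -0.08},
  {"hand": 100,"x": -0.502,"y": -0.523,"z": 0,"az": -0.08},
  {"hand": 100,"x": -0.502,"y": -0.523,"z": 0,"az": -0.08},
  {"hand": 100,"x": -0.502,"y": -0.523,"z": 0,"az": -0.08},
  {"hand": 100,"x": -0.502,"y": -0.523,"z": 0,"az": -0.08},
  {"hand": 100,"x": -0.502,"y": -0.523,"z": 0,"az": -0.08},
  {"hand": 100,"x": -0.502,"y": -0.523,"z": 0,"az": -0.08},
], newtons=30)

```text
schema error: expected keys hand, x, y, z, ax, ay, az
```

```bash
cat >> h.py <<'E'
def togo(x,y,z,yaw):  # tool-frame shift and az to reach TCP xyz with tool-y at yaw deg (mod 180), from measured pose
    s=read_state();M=Rot.from_rotvec(s['orientation']).as_matrix()
    a=np.arctan2(M[1,1],M[0,1]);d=(np.radians(yaw)-a+np.pi/2)%np.pi-np.pi/2
    print('t',s['t'],'pos',s['tool_pos'].round(4),'yaw',np.degrees(a).round(2),'tilt',np.degrees(np.arccos(-M[2,2])).round(2),'q6',s['q'][5].round(3))
    print('shift',(M.T@(np.array([x,y,z])-s['tool_pos'])).round(4),'az',round(-d,4),'F',s['force'].round(2),'M',s['wrist_torque'].round(3),'open',s['opening'],s['gripper_force'])
E
python3 -c "
from h import *
togo(.495,-.113,.27,72.9)"
```

```text
t 0.15 pos [0.2207 0.5578 0.4039] yaw 68.41 tilt 0.08 q6 -0.085
shift [-0.5019 -0.5226  0.1346] az -0.0783 F [-0.17  0.45  0.91] M [ 0.03   0.059 -0.083] open 0.09315867086905492 0.0
```

Request:
carry_out([
  {"hand": 100,"x": -0.502,"y": -0.523,"z": 0,"ax": 0,"ay": 0,"az": -0.08},
  {"hand": 100,"x": -0.502,"y": -0.523,"z": 0,"ax": 0,"ay": 0,"az": -0.08},
  {"hand": 100,"x": -0.502,"y": -0.523,"z": 0,"ax": 0,"ay": 0,"az": -0.08},
  {"hand": 100,"x": -0.502,"y": -0.523,"z": 0,"ax": 0,"ay": 0,"az": -0.08},
  {"hand": 100,"x": -0.502,"y": -0.523,"z": 0,"ax": 0,"ay": 0,"az": -0.08},
  {"hand": 100,"x": -0.502,"y": -0.523,"z": 0,"ax": 0,"ay": 0,"az": -0.08},
  {"hand": 100,"x": -0.502,"y": -0.523,"z": 0,"ax": 0,"ay": 0,"az": -0.08},
  {"hand": 100,"x": -0.502,"y": -0.523,"z": 0,"ax": 0,"ay": 0,"az": -0.08},
], newtons=30)

```text
t: 1.15
tool_pos: [0.4102, 0.0931, 0.4048]
orientation: [0.464, 3.106, 0.0]
force: [1.4, 0.2, 0.4]
opening: 0.0929
gripper_force: 0.0
```

```bash
python3 -c "
from h import *
togo(.495,-.113,.30,72.9)"
```

```text
t 1.15 pos [0.4102 0.0931 0.4048] yaw 73.0 tilt 0.04 q6 -1.173
shift [-0.1413 -0.1724  0.1048] az 0.0018 F [1.38 0.22 0.42] M [-0.003 -0.004  0.057] open 0.09288379143584292 0.0
```

Request:
carry_out([
  {"hand": 100,"x": -0.141,"y": -0.172,"z": 0.1,"ax": 0,"ay": 0,"az": 0},
  {"hand": 100,"x": -0.141,"y": -0.172,"z": 0.1,"ax": 0,"ay": 0,"az": 0},
  {"hand": 100,"x": -0.141,"y": -0.172,"z": 0.1,"ax": 0,"ay": 0,"az": 0},
  {"hand": 100,"x": -0.141,"y": -0.172,"z": 0.1,"ax": 0,"ay": 0,"az": 0},
  {"hand": 100,"x": -0.141,"y": -0.172,"z": 0.1,"ax": 0,"ay": 0,"az": 0},
  {"hand": 100,"x": -0.141,"y": -0.172,"z": 0.1,"ax": 0,"ay": 0,"az": 0},
  {"hand": 100,"x": -0.141,"y": -0.172,"z": 0.1,"ax": 0,"ay": 0,"az": 0},
])

```text
t: 2.02
tool_pos: [0.4946, -0.1096, 0.3057]
orientation: [0.462, 3.106, 0.0]
force: [0.5, 0.6, -0.1]
opening: 0.0929
gripper_force: 0.0
```

```bash
python3 -c "
from h import *
togo(.495,-.113,.201,72.9)
im,_,W=cloud('side'); cv2.imwrite('pics/s2.png',cv2.resize(im[60:240,180:380],None,fx=3,fy=3))"
```

```text
t 2.025 pos [ 0.4946 -0.1096  0.3057] yaw 73.07 tilt 0.08 q6 -1.595
shift [-0.0012 -0.0032  0.1047] az 0.003 F [ 0.52  0.56 -0.11] M [ 0.037 -0.058 -0.022] open 0.09285812512719477 0.0
```

View pics/s2.png

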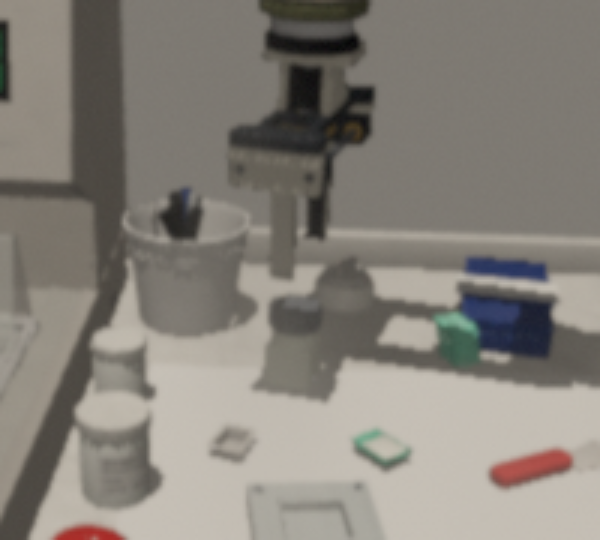

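The open fingers straddle the jar at crop (297,315) and point down. The cup is clear, so I'll descend.

Request:
carry_out([
  {"hand": 100,"x": 0,"y": 0,"z": 0.04,"ax": 0,"ay": 0,"az": 0},
  {"hand": 100,"x": 0,"y": 0,"z": 0.08,"ax": 0,"ay": 0,"az": 0},
  {"hand": 100,"x": 0,"y": 0,"z": 0.1,"ax": 0,"ay": 0,"az": 0},
  {"hand": 100,"x": 0,"y": 0,"z": 0.1,"ax": 0,"ay": 0,"az": 0},
  {"hand": 100,"x": 0,"y": 0,"z": 0.1,"ax": 0,"ay": 0,"az": 0},
  {"hand": 100,"x": 0,"y": 0,"z": 0.1,"ax": 0,"ay": 0,"az": 0},
])

```text
t: 2.82
tool_pos: [0.4954, -0.1107, 0.2065]
orientation: [0.463, 3.104, -0.001]
force: [-0.3, 0.3, 0.7]
opening: 0.0927
gripper_force: 0.0
```

```bash
python3 -c "
from h import *
togo(.495,-.113,.201,72.9)"
```

```text
t 2.825 pos [ 0.4954 -0.1107  0.2065] yaw 73.02 tilt 0.17 q6 -1.595
shift [-0.0003 -0.0023  0.0055] az 0.0021 F [-0.27  0.32  0.68] M [-0.032  0.022  0.009] open 0.0927113181081768 0.0
```

Request:
carry_out([
  {"hand": 100,"x": 0,"y": -0.002,"z": 0.0055,"ax": 0,"ay": 0,"az": 0},
  {"hand": 100,"x": 0,"y": -0.002,"z": 0.0055,"ax": 0,"ay": 0,"az": 0},
  {"hand": 10,"x": 0,"y": -0.002,"z": 0.0055,"ax": 0,"ay": 0,"az": 0},
  {"hand": 10,"x": 0,"y": -0.002,"z": 0.0055,"ax": 0,"ay": 0,"az": 0},
  {"hand": 10,"x": 0,"y": -0.002,"z": 0.0055,"ax": 0,"ay": 0,"az": 0},
  {"hand": 10,"x": 0,"y": -0.002,"z": 0.0055,"ax": 0,"ay": 0,"az": 0},
  {"hand": 10,"x": 0,"y": -0.002,"z": 0.0055,"ax": 0,"ay": 0,"az": 0},
  {"hand": 10,"x": 0,"y": -0.002,"z": 0.0055,"ax": 0,"ay": 0,"az": 0},
], newtons=30)

```text
t: 3.82
tool_pos: [0.4939, -0.1125, 0.1992]
orientation: [-0.464, -3.107, -0.0]
force: [0.0, 0.5, 0.3]
opening: 0.0454
gripper_force: 30.0
```

Request:
carry_out([
  {"hand": 10,"x": 0,"y": 0,"z": 0,"ax": 0,"ay": 0,"az": 0},
  {"hand": 10,"x": 0,"y": 0,"z": 0,"ax": 0,"ay": 0,"az": 0},
  {"hand": 10,"x": 0,"y": 0,"z": -0.02,"ax": 0,"ay": 0,"az": 0},
  {"hand": 10,"x": 0,"y": 0,"z": -0.06,"ax": 0,"ay": 0,"az": 0},
  {"hand": 10,"x": 0,"y": 0,"z": -0.08,"ax": 0,"ay": 0,"az": 0},
  {"hand": 10,"x": 0,"y": 0,"z": -0.08,"ax": 0,"ay": 0,"az": 0},
])

```text
t: 4.58
tool_pos: [0.4945, -0.1128, 0.2807]
orientation: [0.464, 3.104, -0.001]
force: [-0.4, -0.5, -2.7]
opening: 0.0455
gripper_force: 30.0
```

```bash
python3 -c "
from h import *
togo(.480,.123,.265,96.4)"
```

```text
t 4.575 pos [ 0.4945 -0.1128  0.2807] yaw 72.99 tilt 0.19 q6 -1.599
shift [0.0829 0.2212 0.0154] az -0.4085 F [-0.36 -0.48 -2.69] M [0.025 0.027 0.022] open 0.045522461259063056 30.000086724758148
```

The opening reads 45.5 mm where 42 was expected, so I'll look at the held jar.

```bash
python3 -c "
from h import *
im,_,W=cloud('side'); np.save('s3.npy',W);cv2.imwrite('pics/s3.png',cv2.resize(im[70:180,220:340],None,fx=6,fy=5,interpolation=cv2.INTER_CUBIC))"
```

```text
(no output)
```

View pics/s3.png

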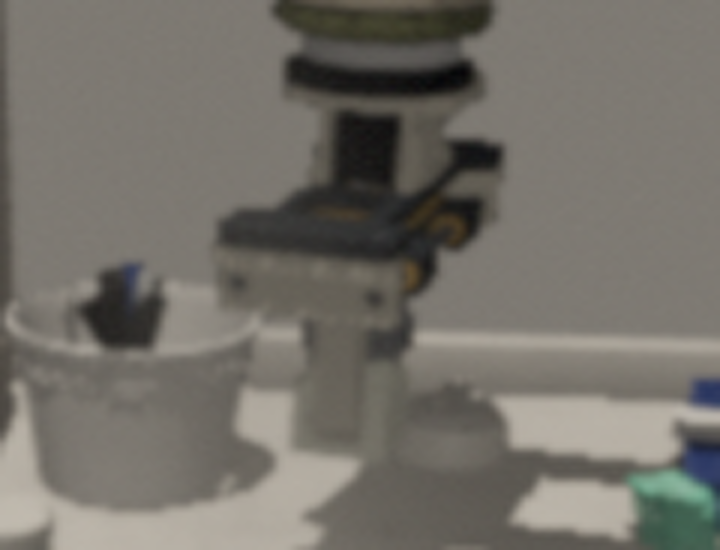

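The jar is held and hangs just below the fingertips at crop (345,450). I'll check its yaw and height from the points below the fingertips.

```bash
python3 -c "
from h import *
W=np.load('s3.npy');im,_,T=cloud('top')
c=np.array([.4945,-.1128])
for n,Q in (('side',W),('top',T)):
    P=Q.reshape(-1,3);P=P[~np.isnan(P[:,0])]
    P=P[(np.hypot(*(P[:,:2]-c).T)<.05)&(P[:,2]<.2)&(P[:,2]>.03)]
    a=np.radians(73);u=np.array([np.cos(a),np.sin(a)]);v=np.array([np.sin(a),-np.cos(a)])
    for z in np.arange(.06,.19,.005):
        B=P[(P[:,2]>=z)&(P[:,2]<z+.005)][:,:2]-c
        if len(B): print(n,round(z,3),len(B),'u',(B@u).min().round(4),(B@u).max().round(4),np.median(B@u).round(4),'v',(B@v).min().round(4),(B@v).max().round(4))
    B=P[(P[:,2]>.084)&(P[:,2]<.1)][:,:2]-c; B=B[(B@u)>.012]
    if len(B)>5: print('face: slope deg',np.degrees(np.polyfit(B@v,B@u,1)[0]),len(B))
"
```

```text
side 0.075 1 u 0.0194 0.0194 0.0194 v -0.0057 -0.0057
side 0.08 27 u -0.0143 0.0234 0.0208 v -0.0175 0.0233
side 0.085 36 u -0.0155 0.0243 0.021 v -0.0175 0.0244
side 0.09 23 u -0.0129 0.0307 0.0205 v -0.0178 0.025
side 0.095 31 u -0.0144 0.0341 0.0209 v -0.0178 0.0214
side 0.1 29 u -0.0097 0.0394 0.0211 v -0.0175 0.0216
side 0.105 34 u -0.0096 0.0401 0.0219 v -0.0176 0.0221
side 0.11 34 u -0.0095 0.0396 0.0208 v -0.0175 0.0222
side 0.115 43 u -0.0169 0.0399 0.0211 v -0.0175 0.0236
side 0.12 33 u -0.0045 0.0397 0.0163 v -0.0162 0.0215
side 0.125 27 u -0.0057 0.0408 0.0353 v -0.0145 0.021
side 0.13 26 u 0.0058 0.0417 0.0374 v -0.0171 0.0206
side 0.135 33 u -0.0031 0.0407 0.0194 v -0.0201 0.0232
side 0.14 33 u -0.0047 0.0423 0.0227 v -0.0191 0.0233
side 0.145 37 u -0.0348 0.0423 0.0303 v -0.0201 0.024
side 0.15 29 u -0.0147 0.0445 0.0323 v -0.0202 0.0097
side 0.155 14 u 0.0385 0.0432 0.0399 v -0.0079 0.0105
side 0.16 2 u 0.0423 0.0431 0.0427 v -0.0031 -0.0008
side 0.18 10 u -0.0312 0.036 -0.0239 v -0.035 -0.0266
side 0.185 18 u -0.0336 0.036 -0.0237 v -0.0347 -0.0105
face: slope deg 1.3518005158050477 82
top 0.08 2 u -0.0074 -0.0 -0.0037 v -0.0207 -0.0206
top 0.085 9 u -0.0193 0.0057 -0.0089 v -0.0208 -0.02
top 0.09 6 u -0.013 0.0028 -0.0053 v -0.0207 -0.0203
top 0.095 7 u -0.0176 0.007 -0.0089 v -0.0209 -0.0202
top 0.1 8 u -0.0191 0.0058 -0.0038 v -0.0208 -0.0201
top 0.105 9 u -0.0161 0.0085 -0.0056 v -0.0209 -0.0199
top 0.11 5 u -0.0172 0.0072 -0.0015 v -0.0208 -0.0204
top 0.15 5 u 0.006 0.0116 0.0082 v -0.0178 -0.0153
top 0.155 3 u 0.0067 0.0115 0.0099 v -0.0175 -0.0164
top 0.18 2 u -0.032 -0.0256 -0.0288 v -0.0375 -0.0373
top 0.185 2 u -0.0277 -0.0266 -0.0272 v -0.0376 -0.0376
```

The jar is aligned to about 1° and centred. I'll carry it over the recess.

Request:
carry_out([
  {"hand": 10,"x": 0.01,"y": 0.025,"z": 0,"ax": 0,"ay": 0,"az": -0.05},
  {"hand": 10,"x": 0.025,"y": 0.065,"z": 0,"ax": 0,"ay": 0,"az": -0.13},
  {"hand": 10,"x": 0.04,"y": 0.105,"z": 0,"ax": 0,"ay": 0,"az": -0.21},
  {"hand": 10,"x": 0.055,"y": 0.15,"z": 0,"ax": 0,"ay": 0,"az": -0.29},
  {"hand": 10,"x": 0.07,"y": 0.19,"z": 0,"ax": 0,"ay": 0,"az": -0.36},
  {"hand": 10,"x": 0.083,"y": 0.221,"z": 0,"ax": 0,"ay": 0,"az": -0.408},
  {"hand": 10,"x": 0.083,"y": 0.221,"z": 0.015,"ax": 0,"ay": 0,"az": -0.408},
  {"hand": 10,"x": 0.083,"y": 0.221,"z": 0.03,"ax": 0,"ay": 0,"az": -0.408},
])

```text
t: 5.68
tool_pos: [0.4785, 0.1227, 0.2469]
orientation: [0.175, -3.134, 0.001]
force: [0.5, -0.2, -2.7]
opening: 0.0456
gripper_force: 30.0
```

Request:
carry_out([
  {"hand": 10,"x": 0,"y": 0,"z": 0,"ax": 0,"ay": 0,"az": 0},
  {"hand": 10,"x": 0,"y": 0,"z": 0,"ax": 0,"ay": 0,"az": 0},
  {"hand": 10,"x": 0,"y": 0,"z": 0,"ax": 0,"ay": 0,"az": 0},
  {"hand": 10,"x": 0,"y": 0,"z": 0,"ax": 0,"ay": 0,"az": 0},
])

```text
t: 6.18
tool_pos: [0.4795, 0.1229, 0.2498]
orientation: [-0.174, 3.136, 0.0]
force: [-0.3, 0.1, -1.6]
opening: 0.0453
gripper_force: 30.0
```

```bash
python3 -c "
from h import *
togo(.480,.1227,.206,96.4)
im,_,W=cloud('side'); cv2.imwrite('pics/s4.png',cv2.resize(im[120:260,220:360],None,fx=4,fy=4,interpolation=cv2.INTER_CUBIC))"
```

```text
t 6.175 pos [0.4795 0.1229 0.2498] yaw 96.34 tilt 0.06 q6 -1.534
shift [-0.0004 -0.0002  0.0438] az -0.001 F [-0.32  0.14 -1.62] M [ 0.066  0.015 -0.018] open 0.045346132572023384 30.000193119049072
```

View pics/s4.png

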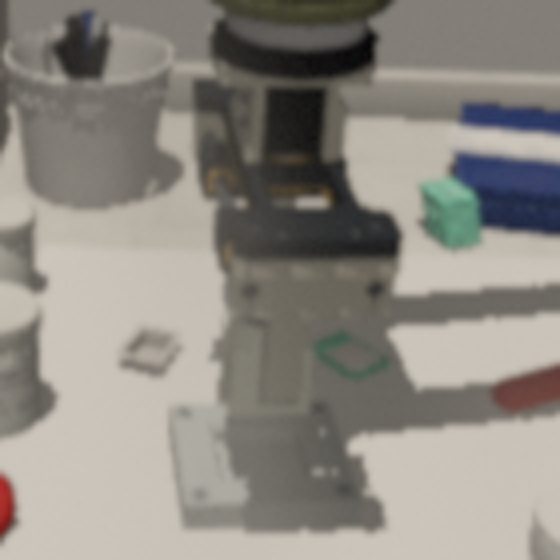

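The jar hangs square above the recess. I'll lower it to just above the mouth, then insert it while watching the force.

Request:
carry_out([
  {"hand": 10,"x": 0,"y": 0,"z": 0.012,"ax": 0,"ay": 0,"az": 0},
  {"hand": 10,"x": 0,"y": 0,"z": 0.024,"ax": 0,"ay": 0,"az": 0},
  {"hand": 10,"x": 0,"y": 0,"z": 0.03,"ax": 0,"ay": 0,"az": 0},
  {"hand": 10,"x": 0,"y": 0,"z": 0.033,"ax": 0,"ay": 0,"az": 0},
  {"hand": 10,"x": 0,"y": 0,"z": 0.036,"ax": 0,"ay": 0,"az": 0},
  {"hand": 10,"x": 0,"y": 0,"z": 0.038,"ax": 0,"ay": 0,"az": 0},
  {"hand": 10,"x": 0,"y": 0,"z": 0.038,"ax": 0,"ay": 0,"az": 0},
  {"hand": 10,"x": 0,"y": 0,"z": 0.038,"ax": 0,"ay": 0,"az": 0},
])

```text
t: 7.22
tool_pos: [0.4793, 0.1231, 0.2115]
orientation: [-0.175, 3.136, 0.0]
force: [0.3, 0.2, -2.4]
opening: 0.0455
gripper_force: 30.0
```

```bash
python3 -c "
from h import *
togo(.480,.1227,.206,96.4)"
```

```text
t 7.225 pos [0.4793 0.1231 0.2115] yaw 96.37 tilt 0.02 q6 -1.534
shift [-0.0007 -0.0005  0.0055] az -0.0005 F [ 0.3   0.23 -2.38] M [ 0.047  0.04  -0.048] open 0.04552102098735237 30.000156462192535
```

It is inside the mouth with no contact force, so I'll lower it the rest of the way.

Request:
carry_out([
  {"hand": 10,"x": 0,"y": 0,"z": 0.003,"ax": 0,"ay": 0,"az": 0},
  {"hand": 10,"x": 0,"y": 0,"z": 0.005,"ax": 0,"ay": 0,"az": 0},
  {"hand": 10,"x": 0,"y": 0,"z": 0.0065,"ax": 0,"ay": 0,"az": 0},
  {"hand": 10,"x": 0,"y": 0,"z": 0.0065,"ax": 0,"ay": 0,"az": 0},
  {"hand": 10,"x": 0,"y": 0,"z": 0.0065,"ax": 0,"ay": 0,"az": 0},
])

```text
t: 7.85
tool_pos: [0.4793, 0.1231, 0.2051]
orientation: [-0.175, 3.136, 0.0]
force: [-3.2, -0.5, 4.7]
opening: 0.0457
gripper_force: 30.0
```

Seated, with light contact on the floor. I'll release, rise to lid height and grip the lid.

Request:
carry_out([
  {"hand": 100,"x": 0,"y": 0,"z": 0,"ax": 0,"ay": 0,"az": 0},
  {"hand": 100,"x": 0,"y": 0,"z": 0,"ax": 0,"ay": 0,"az": 0},
  {"hand": 100,"x": 0,"y": 0,"z": 0,"ax": 0,"ay": 0,"az": 0},
  {"hand": 100,"x": 0,"y": 0,"z": 0,"ax": 0,"ay": 0,"az": 0},
  {"hand": 100,"x": 0,"y": 0,"z": -0.015,"ax": 0,"ay": 0,"az": 0},
  {"hand": 100,"x": 0,"y": 0,"z": -0.03,"ax": 0,"ay": 0,"az": 0},
  {"hand": 100,"x": 0,"y": 0,"z": -0.03,"ax": 0,"ay": 0,"az": 0},
  {"hand": 100,"x": 0,"y": 0,"z": -0.03,"ax": 0,"ay": 0,"az": 0},
])

```text
t: 8.85
tool_pos: [0.4793, 0.1231, 0.2351]
orientation: [-0.175, 3.136, 0.0]
force: [0.3, -0.4, -1.1]
opening: 0.0928
gripper_force: 0.0
```

```bash
python3 -c "
from h import *
togo(.480,.1227,.235,96.4)
for n in ('side','top'):
  im,_,W=cloud(n);P=W.reshape(-1,3);P=P[~np.isnan(P[:,0])];c=[.4795,.123]
  L=P[(np.hypot(P[:,0]-c[0],P[:,1]-c[1])<.03)&(P[:,2]>.06)&(P[:,2]<.09)]
  print(n,len(L),L.min(0),L.max(0),np.percentile(L[:,2],[50,90]))
cv2.imwrite('pics/s5.png',cv2.resize(cv2.hconcat([read_camera('side')[0][120:260,220:360],im[170:310,130:270]]),None,fx=2.8,fy=2.8,interpolation=cv2.INTER_CUBIC))"
```

```text
t 8.85 pos [0.4793 0.1231 0.2351] yaw 96.37 tilt 0.05 q6 -1.534
shift [-0.0007 -0.0005  0.0001] az -0.0005 F [ 0.26 -0.41 -1.09] M [0.044 0.027 0.011] open 0.09275371465721144 0.0
side 155 [0.48134334 0.11617286 0.06067889] [0.50546844 0.14844412 0.07982696] [0.07530866 0.07898308]Traceback (most recent call last):
  File "<string>", line 7, in <module>
    print(n,len(L),L.min(0),L.max(0),np.percentile(L[:,2],[50,90]))
                   ~~~~~^^^
    return umr_minimum(a, axis, None, out, keepdims, initial, where)
ValueError: zero-size array to reduction operation minimum which has no identity
```

The lid top is at about 0.08, so the jar is seated. I'll grip the lid.

Request:
carry_out([
  {"hand": 10,"x": 0,"y": 0,"z": 0,"ax": 0,"ay": 0,"az": 0},
  {"hand": 10,"x": 0,"y": 0,"z": 0,"ax": 0,"ay": 0,"az": 0},
  {"hand": 10,"x": 0,"y": 0,"z": 0,"ax": 0,"ay": 0,"az": 0},
  {"hand": 10,"x": 0,"y": 0,"z": 0,"ax": 0,"ay": 0,"az": 0},
  {"hand": 10,"x": 0,"y": 0,"z": 0,"ax": 0,"ay": 0,"az": 0},
  {"hand": 10,"x": 0,"y": 0,"z": 0,"ax": 0,"ay": 0,"az": 0},
  {"hand": 10,"x": 0,"y": 0,"z": 0,"ax": 0,"ay": 0,"az": 0},
], newtons=50)

```text
t: 9.82
tool_pos: [0.4792, 0.1231, 0.2347]
orientation: [-0.175, 3.137, 0.0]
force: [0.1, 0.9, 0.6]
opening: 0.0452
gripper_force: 50.0
```

```bash
python3 -c "
from h import *
togo(.480,.1227,.235,96.4)"
```

```text
t 9.825 pos [0.4792 0.1231 0.2347] yaw 96.37 tilt 0.0 q6 -1.534
shift [-0.0008 -0.0005 -0.0003] az -0.0005 F [0.09 0.86 0.62] M [ 0.059 -0.056  0.063] open 0.04523020823353719 50.000020265579224
```

Turning the first 0.8 rad clockwise, short of any liner contact.

Request:
carry_out([
  {"hand": 10,"x": 0,"y": 0,"z": 0,"ax": 0,"ay": 0,"az": 0.08},
  {"hand": 10,"x": 0,"y": 0,"z": 0.0001,"ax": 0,"ay": 0,"az": 0.18},
  {"hand": 10,"x": 0,"y": 0,"z": 0.0002,"ax": 0,"ay": 0,"az": 0.3},
  {"hand": 10,"x": 0,"y": 0,"z": 0.0003,"ax": 0,"ay": 0,"az": 0.42},
  {"hand": 10,"x": 0,"y": 0,"z": 0.0004,"ax": 0,"ay": 0,"az": 0.54},
  {"hand": 10,"x": 0,"y": 0,"z": 0.0005,"ax": 0,"ay": 0,"az": 0.66},
  {"hand": 10,"x": 0,"y": 0,"z": 0.0005,"ax": 0,"ay": 0,"az": 0.76},
  {"hand": 10,"x": 0,"y": 0,"z": 0.0005,"ax": 0,"ay": 0,"az": 0.8},
])

```text
t: 10.82
tool_pos: [0.4795, 0.1236, 0.2345]
orientation: [1.063, 2.955, 0.002]
force: [2.5, 3.4, -2.3]
opening: 0.045
gripper_force: 50.0
```

```bash
python3 -c "
from h import *
togo(.480,.1227,.235,96.4);print(read_state()['joint_torque'])"
```

```text
t 10.825 pos [0.4795 0.1236 0.2345] yaw 50.42 tilt 0.1 q6 -0.732
shift [-0.0009 -0.0003 -0.0005] az -0.8025 F [ 2.49  3.41 -2.33] M [ 0.617 -0.432  0.143] open 0.045009357661425504 49.999215602874756
[-1.40034545e+00 -4.39621210e+01 -4.29491293e+01 -9.73956473e-01
  1.04937751e+00 -1.78132433e-02]
```

Request:
carry_out([
  {"hand": 10,"x": 0,"y": 0,"z": 0,"ax": 0,"ay": 0,"az": 0.05},
  {"hand": 10,"x": 0,"y": 0,"z": 0,"ax": 0,"ay": 0,"az": 0.1},
  {"hand": 10,"x": 0,"y": 0,"z": 0.0001,"ax": 0,"ay": 0,"az": 0.15},
  {"hand": 10,"x": 0,"y": 0,"z": 0.0001,"ax": 0,"ay": 0,"az": 0.2},
  {"hand": 10,"x": 0,"y": 0,"z": 0.0001,"ax": 0,"ay": 0,"az": 0.2},
])

```text
t: 11.45
tool_pos: [0.4796, 0.1235, 0.2345]
orientation: [1.35, 2.836, 0.003]
force: [4.5, 4.7, -1.6]
opening: 0.045
gripper_force: 50.0
```

```bash
cat > r.py <<'E'
from h import *
L=[];
s=read_state();M=Rot.from_rotvec(s['orientation']).as_matrix()
print(s['t'],'yaw',np.arctan2(M[1,1],M[0,1]).round(3),'q6',s['q'][5].round(3),s['tool_pos'].round(4),s['force'].round(1),'M',s['wrist_torque'].round(3),'tq6',s['joint_torque'][5].round(3),s['opening'].round(4))
E
python3 r.py
```

```text
Traceback (most recent call last):
  File "r.py", line 4, in <module>
    print(s['t'],'yaw',np.arctan2(M[1,1],M[0,1]).round(3),'q6',s['q'][5].round(3),s['tool_pos'].round(4),s['force'].round(1),'M',s['wrist_torque'].round(3),'tq6',s['joint_torque'][5].round(3),s['opening'].round(4))
                                                                                                                                                                                                ^^^^^^^^^^^^^^^^^^
AttributeError: 'float' object has no attribute 'round'
```

```bash
sed -i "s/s\['opening'\].round(4)/round(s['opening'],4)/" r.py; python3 r.py
```

```text
11.45 yaw 0.682 q6 -0.535 [0.4796 0.1235 0.2345] [ 4.5  4.7 -1.6] M [ 0.839 -0.625  0.022] tq6 0.597 0.045
```

```bash
cat > r.py <<'E'
from h import *
a=[]
for i in range(4):
    s=read_state(); a.append([s['wrist_torque'][2],s['joint_torque'][5],*s['force']])
    if i<3: read_camera('side')
M=Rot.from_rotvec(s['orientation']).as_matrix()
print(s['t'],'yaw',np.arctan2(M[1,1],M[0,1]).round(3),'q6',s['q'][5].round(3),s['tool_pos'].round(4)); print(np.round(a,3))
E
python3 r.py
```

```text
11.6 yaw 0.683 q6 -0.536 [0.4796 0.1235 0.2345]
[[ 0.022  0.597  4.476  4.666 -1.644]
 [ 0.059  0.227  3.942  5.03  -0.351]
 [-0.048  0.089  2.432  4.15  -0.118]
 [ 0.019  0.054  3.934  4.751 -1.764]]
```

Request:
carry_out([
  {"hand": 10,"x": 0,"y": 0,"z": 0,"ax": 0,"ay": 0,"az": 0.05},
  {"hand": 10,"x": 0,"y": 0,"z": 0,"ax": 0,"ay": 0,"az": 0.1},
  {"hand": 10,"x": 0,"y": 0,"z": 0.0001,"ax": 0,"ay": 0,"az": 0.15},
])

```text
t: 11.98
tool_pos: [0.4797, 0.1235, 0.2345]
orientation: [1.559, 2.726, 0.003]
force: [3.6, 5.0, -2.1]
opening: 0.0451
gripper_force: 50.0
```

```bash
python3 r.py
```

```text
12.125 yaw 0.533 q6 -0.385 [0.4797 0.1235 0.2345]
[[ 0.117 -0.699  3.606  4.988 -2.067]
 [ 0.039 -0.428  3.998  4.075 -0.715]
 [ 0.009  0.705  4.222  4.442 -2.046]
 [ 0.049  0.289  3.68   3.607 -1.518]]
```

Request:
carry_out([
  {"hand": 10,"x": 0,"y": 0,"z": 0,"ax": 0,"ay": 0,"az": 0.05},
  {"hand": 10,"x": 0,"y": 0,"z": 0.0001,"ax": 0,"ay": 0,"az": 0.1},
  {"hand": 10,"x": 0,"y": 0,"z": 0.0001,"ax": 0,"ay": 0,"az": 0.15},
])

```text
t: 12.5
tool_pos: [0.4798, 0.1235, 0.2345]
orientation: [1.759, 2.601, 0.004]
force: [5.0, 4.5, -2.9]
opening: 0.0453
gripper_force: 50.0
```

```bash
python3 r.py
```

```text
12.65 yaw 0.383 q6 -0.235 [0.4798 0.1235 0.2345]
[[ 0.094 -0.699  5.024  4.531 -2.907]
 [ 0.018 -0.428  4.444  3.55  -1.056]
 [ 0.055  0.703  3.368  4.292 -2.637]
 [ 0.056  0.28   3.462  5.005 -1.442]]
```

Request:
carry_out([
  {"hand": 10,"x": 0,"y": 0,"z": 0.0002,"ax": 0,"ay": 0,"az": 0.05},
  {"hand": 10,"x": 0,"y": 0,"z": 0.0002,"ax": 0,"ay": 0,"az": 0.1},
  {"hand": 10,"x": 0,"y": 0,"z": 0.0002,"ax": 0,"ay": 0,"az": 0.15},
])

```text
t: 13.02
tool_pos: [0.48, 0.1234, 0.2344]
orientation: [1.949, 2.462, 0.004]
force: [4.6, 4.0, -1.8]
opening: 0.0452
gripper_force: 50.0
```

```bash
python3 r.py
```

```text
13.175 yaw 0.233 q6 -0.085 [0.4799 0.1235 0.2344]
[[ 1.390e-01 -7.000e-01  4.643e+00  3.970e+00 -1.792e+00]
 [ 8.300e-02 -4.290e-01  3.723e+00  3.828e+00 -1.845e+00]
 [-8.000e-03  7.040e-01  3.646e+00  4.154e+00 -1.801e+00]
 [ 2.000e-03  2.730e-01  4.047e+00  3.640e+00 -5.290e-01]]
```

Request:
carry_out([
  {"hand": 10,"x": 0,"y": 0,"z": 0.0001,"ax": 0,"ay": 0,"az": 0.05},
  {"hand": 10,"x": 0,"y": 0,"z": 0.0001,"ax": 0,"ay": 0,"az": 0.1},
  {"hand": 10,"x": 0,"y": 0,"z": 0.0001,"ax": 0,"ay": 0,"az": 0.15},
])

```text
t: 13.55
tool_pos: [0.48, 0.1234, 0.2344]
orientation: [2.128, 2.309, 0.004]
force: [5.1, 4.7, -1.4]
opening: 0.0452
gripper_force: 50.0
```

```bash
python3 r.py
```

```text
13.7 yaw 0.083 q6 0.065 [0.48   0.1234 0.2344]
[[ 1.390e-01 -7.010e-01  5.142e+00  4.703e+00 -1.415e+00]
 [ 4.500e-02 -4.290e-01  4.493e+00  3.603e+00 -1.241e+00]
 [ 4.100e-02  7.070e-01  4.021e+00  4.347e+00 -9.020e-01]
 [-1.000e-03  2.780e-01  4.582e+00  3.839e+00 -5.240e-01]]
```

Request:
carry_out([
  {"hand": 10,"x": 0,"y": 0,"z": 0.0001,"ax": 0,"ay": 0,"az": 0.05},
  {"hand": 10,"x": 0,"y": 0,"z": 0.0001,"ax": 0,"ay": 0,"az": 0.1},
  {"hand": 10,"x": 0,"y": 0,"z": 0.0001,"ax": 0,"ay": 0,"az": 0.15},
])

```text
t: 14.08
tool_pos: [0.4801, 0.1234, 0.2344]
orientation: [2.295, 2.143, 0.005]
force: [5.7, 3.6, -1.3]
opening: 0.0453
gripper_force: 50.0
```

```bash
python3 r.py
```

```text
14.225 yaw -0.067 q6 0.215 [0.4801 0.1234 0.2344]
[[ 0.101 -0.701  5.675  3.567 -1.29 ]
 [ 0.113 -0.429  4.732  3.946 -1.138]
 [ 0.063  0.71   5.367  3.525 -1.773]
 [ 0.031  0.283  5.093  4.501 -1.263]]
```

Request:
carry_out([
  {"hand": 10,"x": 0,"y": 0,"z": 0.0001,"ax": 0,"ay": 0,"az": 0.05},
  {"hand": 10,"x": 0,"y": 0,"z": 0.0001,"ax": 0,"ay": 0,"az": 0.1},
  {"hand": 10,"x": 0,"y": 0,"z": 0.0001,"ax": 0,"ay": 0,"az": 0.15},
])

```text
t: 14.6
tool_pos: [0.4802, 0.1234, 0.2343]
orientation: [2.449, 1.965, 0.005]
force: [6.0, 3.0, -0.7]
opening: 0.0456
gripper_force: 50.0
```

```bash
python3 r.py
```

```text
14.75 yaw -0.217 q6 0.365 [0.4801 0.1234 0.2343]
[[ 0.195 -0.702  5.951  3.003 -0.73 ]
 [ 0.069 -0.429  5.681  3.412 -1.003]
 [ 0.028  0.715  5.139  3.626 -0.334]
 [ 0.036  0.291  4.961  3.093 -1.58 ]]
```

Request:
carry_out([
  {"hand": 10,"x": 0,"y": 0,"z": 0.0001,"ax": 0,"ay": 0,"az": 0.05},
  {"hand": 10,"x": 0,"y": 0,"z": 0.0001,"ax": 0,"ay": 0,"az": 0.1},
  {"hand": 10,"x": 0,"y": 0,"z": 0.0001,"ax": 0,"ay": 0,"az": 0.15},
])

```text
t: 15.12
tool_pos: [0.4803, 0.1233, 0.2343]
orientation: [2.589, 1.776, 0.006]
force: [6.2, 3.2, -0.7]
opening: 0.0454
gripper_force: 50.0
```

```bash
python3 r.py
```

```text
15.275 yaw -0.367 q6 0.515 [0.4802 0.1233 0.2343]
[[ 0.158 -0.703  6.223  3.184 -0.738]
 [ 0.095 -0.429  5.362  2.806 -0.539]
 [ 0.121  0.721  5.243  3.478 -0.43 ]
 [ 0.052  0.3    5.497  3.808 -1.854]]
```

Request:
carry_out([
  {"hand": 10,"x": 0,"y": 0,"z": 0.0001,"ax": 0,"ay": 0,"az": 0.05},
  {"hand": 10,"x": 0,"y": 0,"z": 0.0001,"ax": 0,"ay": 0,"az": 0.1},
  {"hand": 10,"x": 0,"y": 0,"z": 0.0001,"ax": 0,"ay": 0,"az": 0.15},
])

```text
t: 15.65
tool_pos: [0.4804, 0.1233, 0.2343]
orientation: [2.715, 1.577, 0.006]
force: [7.3, 3.3, -1.7]
opening: 0.0452
gripper_force: 50.0
```

```bash
python3 r.py
```

```text
15.8 yaw -0.517 q6 0.665 [0.4803 0.1233 0.2343]
[[ 0.189 -0.575  7.263  3.341 -1.682]
 [ 0.193 -0.3    5.192  2.057 -1.312]
 [ 0.121  0.819  6.657  2.146 -1.834]
 [ 0.119  0.38   6.513  2.978 -0.777]]
```

The liner torque is beginning (static about 0.12, motor torque shifted by 0.1). From here I'll use smaller steps.

Request:
carry_out([
  {"hand": 10,"x": 0,"y": 0,"z": 0,"ax": 0,"ay": 0,"az": 0.04},
  {"hand": 10,"x": 0,"y": 0,"z": 0,"ax": 0,"ay": 0,"az": 0.07},
  {"hand": 10,"x": 0,"y": 0,"z": 0.0001,"ax": 0,"ay": 0,"az": 0.1},
])

```text
t: 16.18
tool_pos: [0.4804, 0.1233, 0.2342]
orientation: [2.79, 1.441, 0.007]
force: [7.9, 2.6, -1.4]
opening: 0.0452
gripper_force: 50.0
```

```bash
python3 r.py
```

```text
16.325 yaw -0.617 q6 0.764 [0.4804 0.1232 0.2342]
[[ 0.339 -0.135  7.851  2.612 -1.449]
 [ 0.322  0.026  6.721  2.696 -1.98 ]
 [ 0.324  0.685  6.72   2.502 -2.02 ]
 [ 0.267  0.42   6.955  2.957 -1.409]]
```

Request:
carry_out([
  {"hand": 10,"x": 0,"y": 0,"z": 0,"ax": 0,"ay": 0,"az": 0.05},
  {"hand": 10,"x": 0,"y": 0,"z": 0,"ax": 0,"ay": 0,"az": 0.09},
  {"hand": 10,"x": 0,"y": 0,"z": 0.0001,"ax": 0,"ay": 0,"az": 0.13},
  {"hand": 10,"x": 0,"y": 0,"z": 0.0001,"ax": 0,"ay": 0,"az": 0.13},
])

```text
t: 16.82
tool_pos: [0.4805, 0.1232, 0.2341]
orientation: [2.877, 1.257, 0.007]
force: [6.6, 2.2, -1.5]
opening: 0.045
gripper_force: 50.0
```

```bash
python3 r.py
```

```text
16.975 yaw -0.746 q6 0.894 [0.4805 0.1232 0.2341]
[[ 0.374  0.754  6.586  2.226 -1.463]
 [ 0.373  0.499  7.974  3.477 -2.529]
 [ 0.417  0.421  7.388  1.877 -1.779]
 [ 0.395  0.402  7.102  1.792 -2.281]]
```

Torque rose less than expected, so the pads may be slipping. I'll raise the grip to 60 N and turn a little more.

Request:
carry_out([
  {"hand": 10,"x": 0,"y": 0,"z": 0,"ax": 0,"ay": 0,"az": 0},
  {"hand": 10,"x": 0,"y": 0,"z": 0,"ax": 0,"ay": 0,"az": 0.02},
  {"hand": 10,"x": 0,"y": 0,"z": 0,"ax": 0,"ay": 0,"az": 0.05},
  {"hand": 10,"x": 0,"y": 0,"z": 0,"ax": 0,"ay": 0,"az": 0.08},
], newtons=60)

```text
t: 17.48
tool_pos: [0.4805, 0.1232, 0.2341]
orientation: [2.925, 1.141, 0.007]
force: [8.2, 1.6, -2.5]
opening: 0.0449
gripper_force: 60.0
```

```bash
python3 r.py
```

```text
17.625 yaw -0.826 q6 0.974 [0.4805 0.1232 0.2341]
[[ 0.602  0.135  8.157  1.575 -2.494]
 [ 0.597  0.296  6.904  2.285 -1.867]
 [ 0.503  0.938  7.375  2.336 -1.542]
 [ 0.517  0.666  8.209  2.82  -1.587]]
```

The total torque was 0.60 N m at the end of the turn and is 0.51 at rest, so it is snug. I'll release and retreat upward.

Request:
carry_out([
  {"hand": 10,"x": 0,"y": 0,"z": 0,"ax": 0,"ay": 0,"az": 0},
  {"hand": 100,"x": 0,"y": 0,"z": 0,"ax": 0,"ay": 0,"az": 0},
  {"hand": 100,"x": 0,"y": 0,"z": 0,"ax": 0,"ay": 0,"az": 0},
  {"hand": 100,"x": 0,"y": 0,"z": 0,"ax": 0,"ay": 0,"az": 0},
  {"hand": 100,"x": 0,"y": 0,"z": 0,"ax": 0,"ay": 0,"az": 0},
  {"hand": 100,"x": 0,"y": 0,"z": -0.03,"ax": 0,"ay": 0,"az": 0},
  {"hand": 100,"x": 0,"y": 0,"z": -0.08,"ax": 0,"ay": 0,"az": 0},
  {"hand": 100,"x": 0,"y": 0,"z": -0.14,"ax": 0,"ay": 0,"az": 0},
])

```text
t: 18.62
tool_pos: [0.4785, 0.123, 0.3733]
orientation: [-2.927, -1.14, 0.005]
force: [0.9, 0.4, 0.1]
opening: 0.093
gripper_force: 0.0
```

Request:
carry_out([
  {"hand": 100,"x": 0,"y": 0,"z": 0,"ax": 0,"ay": 0,"az": 0},
  {"hand": 100,"x": 0,"y": 0,"z": 0,"ax": 0,"ay": 0,"az": 0},
  {"hand": 100,"x": 0,"y": 0,"z": 0,"ax": 0,"ay": 0,"az": 0},
])

```text
t: 19.0
tool_pos: [0.4786, 0.123, 0.371]
orientation: [-2.927, -1.14, 0.005]
force: [-0.7, -0.1, 0.2]
opening: 0.0931
gripper_force: 0.0
```

```bash
python3 r.py; python3 -c "
from h import *
im=read_camera('side')[0]; cv2.imwrite('pics/s6.png',cv2.resize(im[100:270,180:360],None,fx=3.5,fy=3.5,interpolation=cv2.INTER_CUBIC))"
```

```text
19.15 yaw -0.828 q6 0.976 [0.4788 0.123  0.3715]
[[ 0.014 -0.001 -0.669 -0.142  0.209]
 [ 0.014 -0.001  0.242 -0.801  0.823]
 [ 0.035 -0.001 -0.149 -0.072  0.146]
 [-0.003 -0.001  0.099 -0.076 -0.638]]
```

View pics/s6.png

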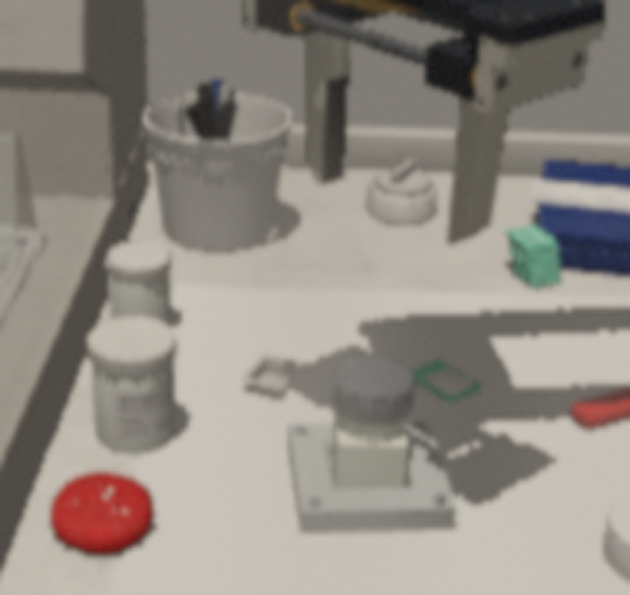

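The jar stands upright in the recess at crop (372,425). The gripper is well clear and the bystanders are where they were, so I'll hand it in.

```bash
python3 -c "
from plant import robot
print(robot.close_job())"
```

```text
the job is handed in; nothing more can be done
None
```

The jar is seated upright in the holder recess, its lid was screwed to about 0.6 N m and let go, the bystanders look undisturbed, and the job was handed in at about 19 s; no verdict came back.

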